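Let the stone core roll out of the sample ramp

ROBOT

A 6-joint arm with a two-finger parallel gripper is mounted at the origin on the work surface. World frame = base frame: x ahead of the robot, y to its left, z up, the work surface at z = 0. Lengths are in m, angles in rad, forces in N, time in s.
With the tool pointing down it reaches from about 0.25 to 0.725 m from the base axis. Payload 4 kg.
Tool frame: the origin (TCP) lies at the very end of the fingers, on their centre line; the grasp point (between the pads) lies 19 mm behind it; z points along the fingers, y is the direction in which the jaws open and shut (so a half turn about z gives the same grasp; the last joint's range is limited). The gripper opens to 85 mm and grips with 20 to 120 N. Pads are 22 mm wide; open, the fingers measure 114 mm over their backs; the gripper's body (76 mm by 85 mm) begins 54 mm behind the grasp point. The pads swing forward as they close: fully open they stand 13 mm farther back than shut.
Start: joints at [-1.164, 0.241, 0.005, 1.335, 0, 1.571], TCP at [0.198, -0.459, 0.192] pointing down, gripper open.
Joint ranges: [-2.72, 2.72], [-1.05, 1.87], [-1.09, 1.28], [-1.99, 2.15], [-1.42, 1.44], [-3.14, 3.14]. Speed limits (rad/s): [2.79, 2.79, 3.14, 3.14, 3.14, 3.14].

INTERFACE

Orientations are given as a unit quaternion [x, y, z, w].
In Python, from workcell import bot, camera gives the robot as it stands. The module is installed in compiled form; this text tells all that it offers.
- The arm moves only by the tool send_rows, never from a script. Its argument "deltas" is a list of rows, each an object with "grip": the opening, from 0 (shut) to 1 (fully open); "translation": the shift along the tool's x, y, z in m, a list of three; "twist": the turn, a rotation vector about the tool's x, y, z in degrees, a list of three. A call has 1 to 5 rows; each row is the pose to reach, as a shift and turn from the pose measured when the call began, along the tool's axes at that moment; what a row does not reach only later rows make up. A row lasts 1/8 s, in which the tool goes at most 62.5 mm and 10.7 degrees, less where a joint would pass 70% of its speed; a pose out of reach is approached as far as the arm can. A call with a gripper value outside its range is refused whole. The fingers move at their own pace and stop on an object; the grip force is fixed at half the most. Time passes only in rows, so rows that repeat a pose let the fingers close. It gives the time, the measured TCP pose, the force and the opening at its end, in the units of the state.
- bot.get_obs(): the state, without advancing time (a new reading comes with each control period).
- camera(name): name is "scene" or "top" or "wrist"; returns a dict with "color" (400x640x3 uint8, blue, green, red), "intrinsics" (3x3 intrinsics, pixels), "xyz" and "rotation" of the camera in the world. Camera axes: x right, y down, z forward; pixel columns grow to the right and rows downward; lengths in m; the calibration is good to about 2 mm. A picture is of the moment at which its call begins. There is no depth.
- bot.job_done(): hands the job in, once; it reports no verdict.
The state is a dict: "clock": time; "joint_pos": joint angles; "joint_vel": joint speeds; "tau": joint torques, N m; "eef_pos": TCP position; "tool_rot": TCP orientation; "ft_force": force on the tool from outside, world axes, zero at the start; "ft_torque": the same for the moment, N m; "grip_width": finger opening in m.
Only numpy, scipy, OpenCV 4.12 (cv2) and the standard library are available. Lean on these libraries where they do the work, as an engineer would, in place of code of your own. Each camera call takes 0.05 s, during which the arm holds its last target.

TASK

On the sample ramp two stones wait side by side behind two gates: a drum-shaped drill core and a round ball. Press down the black pad of the rocker whose gate holds back the drum-shaped core, keep it down until the core has rolled down into the white tray, then let go so that the gate closes again. Do not touch either stone, keep the ball's gate shut, and leave the jar, dish and brush where they are.

Things in the scene. Friction and masses are not known exactly. Their poses are not given: they have to be found in the camera images.
- ramp: Fixed plywood ramp, base 255 x 280 mm (x -155 to +100). Origin at table height under the gate line, midway between its two lanes. x points uphill, y left when looking uphill, z up. Lanes 58 mm wide, centres y = +31 (left) and -31 (right), sloping 15 degrees down to -x; surface 36 mm high under the gates, walls 16 mm. Post pairs at y = +106, -106 mm, 104 mm high, carry the rockers.
- lever_left (a joint): Left lane's rocker: aluminium bar across the ramp at x = 0, pivot along x at y = +106 mm, 92 mm high. Black pad 60 mm outwards of the pivot, gate plate 75 mm inwards, over the lane. 0 = level, gate shut; grows (rad) as the pad is pressed, stop at 0.6. The stone passes from about 0.45: press to 0.5 or more. Sprung back to 0; takes 3 N at first, 5 N at the stop.
- lever_right (a joint): Rocker of the right lane (ramp y < 0), the mirror image of the left one: pivot at y = -106 mm, pad outwards of it. Same values.
- pad_left (a point): Top centre of the left rocker's black rubber pad, at ramp (0, +166, 102) mm when level. Pad 44 mm along ramp x, 50 mm along y; it moves with the rocker, and its centre sinks 36 mm when fully pressed. Nothing stands over it.
- pad_right (a point): Centre of the top face of the right rocker's pad, at ramp (0, -166, 102) mm when level; else like the left one.
- tray (a point): Centre of the floor of the white tray at the ramp's foot, ramp (-102, 0, 14) mm. Inside it spans ramp x -147 to -57 mm; walls up to 42 to 48 mm high; a low wall splits it into two bays in line with the lanes. A freed stone rolls into its bay by itself in about a second.
- core: Drum-shaped piece of drill core, grey stone with paler bands, 38 mm diameter, 54 mm long, 110 to 210 g, lying across its lane just uphill of the gate, in the left or the right lane. Origin at its centre, its y axis along the cylinder.
- nodule: Round stone ball of grey stone, 38 mm diameter, in the other lane behind the other gate. Origin at its centre.
- jar: Closed glass jar with white lid, 44 mm diameter, 65 mm high, standing uphill of the right rocker, loose. Origin at the centre of its underside. To be left alone.
- dish: White ceramic dish, 80 mm diameter, 18 mm high, on the table uphill of the left rocker, loose. Origin at the centre of its underside. To be left alone.
- brush: Wooden brush, 180 mm long, lying on the table behind the upper end of the ramp, roughly crosswise, loose. Origin near its middle, its x axis along it. To be left alone.
There are look-alikes about, which are no part of the job. What is shaped like the core but turquoise is not meant.

How it is judged:
On the way:
1. the rocker of the core's lane is pressed down at its pad, lifting the gate (((y of core in the frame of ramp above 0 m and value of joint lever_left above 0.3 rad and distance between the grasp point and pad_left below 0.09 m) or (y of core in the frame of ramp below 0 m and value of joint lever_right above 0.3 rad and distance between the grasp point and pad_right below 0.09 m))), for 0.1 s.
At the end, for the whole second after the job is handed in: The core lies at rest inside the white tray (its centre within the tray walls, below 45 mm), both rockers are back to within 0.08 rad of level, and the ball is within 12 mm of where it began, behind its shut gate (x of core in the frame of ramp between -0.147 and -0.065 m and y of core in the frame of ramp between -0.062 and 0.062 m and height (world z) of core below 0.045 m and linear speed of core below 0.03 m/s and value of joint each of lever_left, lever_right below 0.08 rad and distance of nodule from where it was at the start of the episode below 0.012 m); the robot touches nothing.
It fails at once if the gate of the ball's lane is opened (its rocker turned more than 0.15 rad) ((y of core in the frame of ramp above 0 m and value of joint lever_right above 0.15 rad) or (y of core in the frame of ramp below 0 m and value of joint lever_left above 0.15 rad)).
It fails at once if the robot touches a stone (contact force between any of the fingers, the arm and core above 0.3 N or contact force between any of the fingers, the arm and nodule above 0.3 N).
It fails at once if a stone is lifted or thrown out of the ramp (height (world z) of any of core, nodule above 0.1 m).
It fails at once if the jar, dish or brush is moved by more than 20 mm or lifted (distance of any of jar, dish, brush from where it was at the start of the episode above 0.02 m).
It also fails if it takes over 32 s, if anything falls off the work surface, if the arm or the gripper's body presses on something with over 40 N, if the wrist force passes 120 N, or if a joint passes its speed limit or range.

## Working session

There is one attempt and no reset: what is moved stays moved. The work goes in short steps, Python scripts to look and compute and a tool call to move; the robot and the scene stay as the last step left them, time stands still between calls to the robot, and variables do not carry over. Pictures are saved under pics/ and viewed, and the job is handed in when it is done.

Besides the shell and the picture viewer there is one more tool, called after "Call:" as name([rows], argument=value, ...), one row to a line, values as JSON. send_rows: Moves the arm, as the interface text tells. Its arguments: {"type":"object","properties":{"deltas":{"type":"array","items":{"type":"object","properties":{"grip":{"type":"number"},"translation":{"type":"array","items":{"type":"number"}},"twist":{"type":"array","items":{"type":"number"}}}}}},"required":["deltas"]}

```bash
mkdir -p pics; cat > h.py <<'E'
import numpy as np, cv2, json
from workcell import bot, camera
E
python3 - <<'E'
from h import *
import pickle
o=bot.get_obs(); print({k:np.round(v,3).tolist() for k,v in o.items()})
d={}
for n in ["scene","top"]:
    c=camera(n); d[n]=c; cv2.imwrite(f"pics/{n}0.png",c["color"]); print(n,c["intrinsics"],c["xyz"],c["rotation"])
pickle.dump(d,open("c0.pkl","wb"))
E
```

```text
{'clock': 0.0, 'joint_pos': [-1.164, 0.241, 0.004, 1.335, 0.0, 1.571], 'joint_vel': [0.001, -0.0, 0.0, 0.0, -0.0, 0.001], 'tau': [-0.002, -37.231, 25.241, 0.017, -0.0, -0.0], 'eef_pos': [0.198, -0.459, 0.191], 'tool_rot': [0.979, 0.202, -0.0, -0.001], 'ft_force': [0.968, 0.093, 0.097], 'ft_torque': [0.034, 0.019, -0.026], 'grip_width': 0.085}
scene [[371.62606309   0.         325.19952653]
 [  0.         371.62606309 200.62217716]
 [  0.           0.           1.        ]] [ 0.93888233 -0.2258617   0.66442827] [ 0.83839908  0.46699853 -0.14096749 -0.24316151]
top [[361.49506263   0.         317.09474112]
 [  0.         361.49506263 200.85454844]
 [  0.           0.           1.        ]] [ 0.47297247 -0.01558462  0.74428883] [ 0.74206269 -0.66219319  0.06879264 -0.0781711 ]
```

View pics/scene0.png

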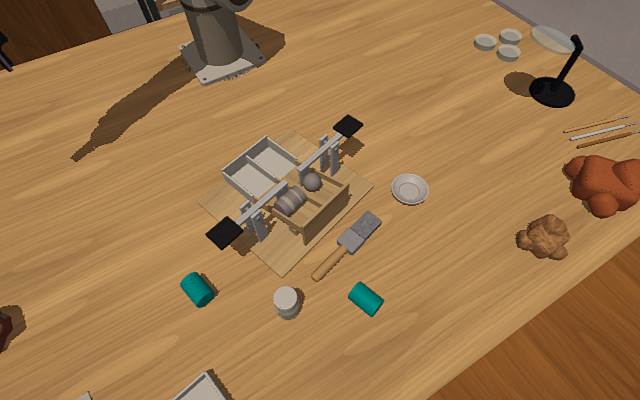

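View pics/top0.png

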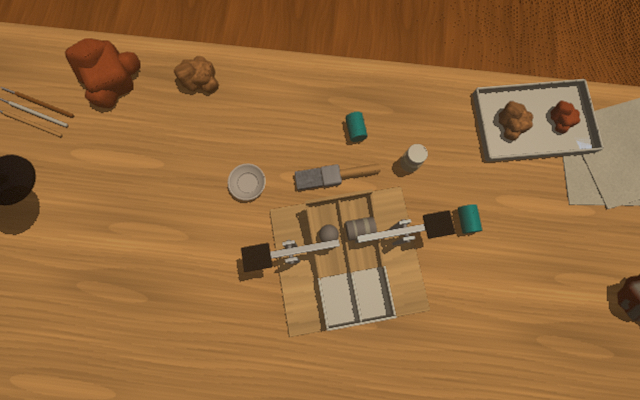

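The top view shows the banded drum-shaped core at about (360,230), on the jar side, so it is in the right lane. The ball is at (328,233) in the left lane, next to the dish. The right pad is near (438,223) and the left pad near (257,257). A turquoise decoy stands close beside the right pad at (470,219). Next I'll measure the pads.

```bash
cat >> h.py <<'E'
from scipy.spatial.transform import Rotation as R
def ray(c,uv):
    K=c["intrinsics"]; d=np.linalg.inv(K)@np.array([uv[0],uv[1],1.]); 
    q=np.array(c["rotation"]); M=R.from_quat(q).as_matrix() if q.shape==(4,) else q
    return np.array(c["xyz"]),M@d
def onz(c,uv,z):
    o,d=ray(c,uv); return o+d*(z-o[2])/d[2]
def tri(a,ua,b,ub):
    o1,d1=ray(a,ua);o2,d2=ray(b,ub);d1/=np.linalg.norm(d1);d2/=np.linalg.norm(d2)
    s=np.linalg.lstsq(np.stack([d1,-d2],1),o2-o1,rcond=None)[0]
    p,q=o1+s[0]*d1,o2+s[1]*d2; return (p+q)/2,np.linalg.norm(p-q)
E
python3 - <<'E'
from h import *
import pickle
d=pickle.load(open("c0.pkl","rb"))
rois={"top":[(420,205,457,242),(237,240,274,275)],"scene":[(202,212,248,252),(330,112,366,142)]}
C={}
for n,rs in rois.items():
    im=d[n]["color"]
    for i,(x0,y0,x1,y1) in enumerate(rs):
        m=np.zeros(im.shape[:2],np.uint8); m[y0:y1,x0:x1]=(im[y0:y1,x0:x1].max(2)<50)*255
        cs,_=cv2.findContours(m,0,2); c=max(cs,key=cv2.contourArea); M=cv2.moments(c)
        u=(M['m10']/M['m00'],M['m01']/M['m00']); C[n,i]=u
        print(n,"RL"[i],np.round(u,1),cv2.contourArea(c),cv2.minAreaRect(c),onz(d[n],u,.102).round(4))
P=[]
for i in (0,1):
    p,g=tri(d["top"],C["top",i],d["scene"],C["scene",i]); print("RL"[i],p.round(4),g.round(4)); P.append(onz(d["top"],C["top",i],.102))
v=P[1]-P[0]; print("pad dist",np.linalg.norm(v),"ramp yaw",np.degrees(np.arctan2(-v[0],v[1])),"origin",(P[0]+P[1])/2)
for n,b in {"top":(230,170,500,340),"scene":(190,100,440,320)}.items():
    x0,y0,x1,y1=b; cr=d[n]["color"][y0:y1,x0:x1]; s=min(800/(x1-x0),600/(y1-y0)); cv2.imwrite(f"pics/{n}0z.png",cv2.resize(cr,None,fx=s,fy=s,interpolation=2))
E
```

```text
top R [438.2 224.3] 561.5 ((438.2239990234375, 224.23199462890625), (23.076223373413086, 27.369476318359375), 79.69515228271484) [ 0.5899 -0.2195  0.102 ]
top L [263.9 255.1] 45.0 ((256.1756591796875, 257.0540466308594), (23.509056091308594, 26.96143341064453), 80.53767395019531) [0.5003 0.0827 0.102 ]
scene R [224.1 232.6] 620.0 ((224.07058715820312, 232.5823516845703), (22.88616371154785, 30.587196350097656), 49.398704528808594) [ 0.5932 -0.2221  0.102 ]
scene L [347.6 126.1] 354.5 ((347.5000305175781, 126.0), (19.091880798339844, 23.33452033996582), 45.0) [0.4983 0.0933 0.102 ]
R [ 0.5905 -0.2216  0.0972] 0.0011
L [0.5019 0.0856 0.1084] 0.0084
pad dist 0.3152126278616852 ramp yaw 16.50784189205562 origin [ 0.54508394 -0.06839129  0.102     ]
```

View pics/top0z.png

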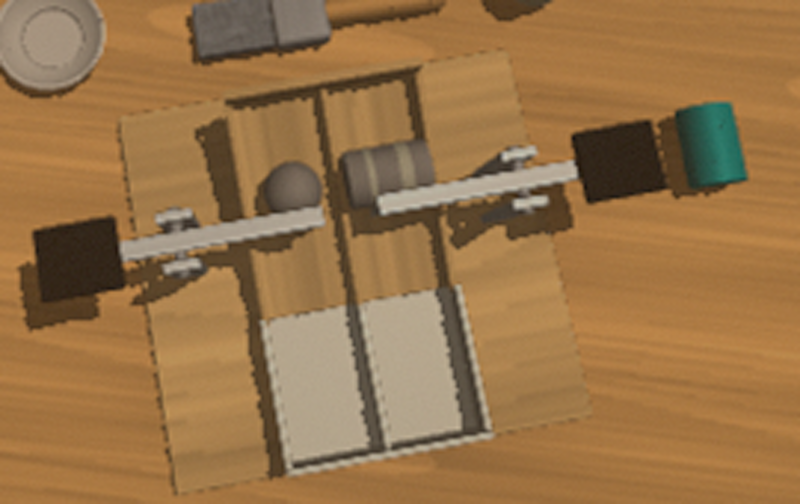

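View pics/scene0z.png

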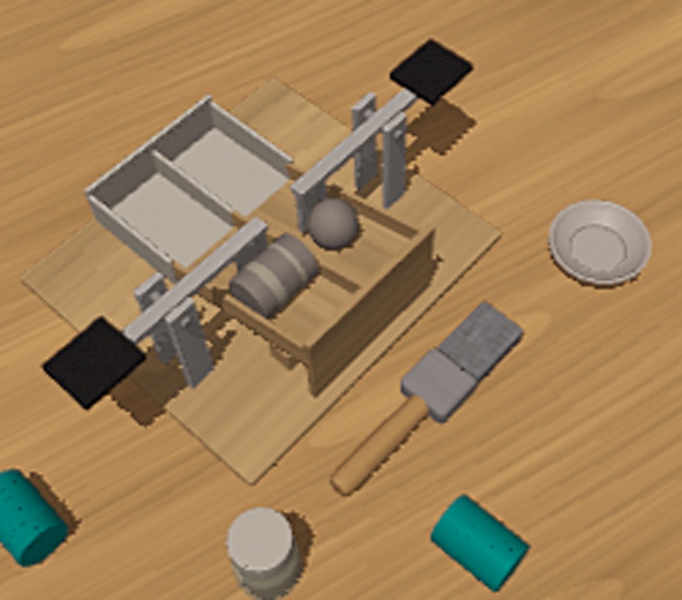

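The core is in the right lane. The right pad centre is at about (0.590, -0.221, 0.10): the two views agree to 3 mm, the height fits 102 mm, and the pads are about 0.33 m apart as specified. Ramp yaw is about 16.4°. I'll move above the pad with the gripper shut.

Call:
send_rows([
  {"grip": 0,"translation": [0.05,-0.007,0],"twist": [0,0,1.5]},
  {"grip": 0,"translation": [0.1,-0.014,0],"twist": [0,0,3]},
  {"grip": 0,"translation": [0.15,-0.021,0],"twist": [0,0,4.5]},
  {"grip": 0,"translation": [0.2,-0.028,0],"twist": [0,0,6]},
  {"grip": 0,"translation": [0.25,-0.035,0],"twist": [0,0,7]},
])

```text
clock: 0.72
eef_pos: [0.4144, -0.3264, 0.191]
tool_rot: [0.99, 0.142, -0.001, -0.001]
ft_force: [0.2, -0.6, -0.4]
grip_width: -0.0001
```

```bash
cat > t.py <<'E'
from h import *
import sys
t=np.array([float(a) for a in sys.argv[1:4]])
o=bot.get_obs(); r=R.from_quat(o["tool_rot"]); M=r.as_matrix()
print(o["clock"],o["eef_pos"].round(4) if hasattr(o["eef_pos"],'round') else o["eef_pos"],"x",M[:,0].round(3),"z",M[:,2].round(3),"F",np.round(o["ft_force"],1),"g",o["grip_width"])
print("shift",(M.T@(t-np.array(o["eef_pos"]))).round(4), "yaw",np.degrees(np.arctan2(M[1,0],M[0,0])))
E
python3 t.py .590 -.221 .13
```

```text
0.725 [ 0.4144 -0.3264  0.191 ] x [ 0.96   0.28  -0.001] z [-0.001  0.002 -1.   ] F [ 0.2 -0.6 -0.4] g -8.419187987673776e-05
shift [ 0.1982 -0.0518  0.061 ] yaw 16.272174503587216
```

Call:
send_rows([
  {"grip": 0,"translation": [0.05,-0.013,0.005],"twist": [0,0,0]},
  {"grip": 0,"translation": [0.1,-0.026,0.02],"twist": [0,0,0]},
  {"grip": 0,"translation": [0.15,-0.039,0.04],"twist": [0,0,0]},
  {"grip": 0,"translation": [0.198,-0.052,0.061],"twist": [0,0,0]},
  {"grip": 0,"translation": [0.198,-0.052,0.061],"twist": [0,0,0]},
])

```text
clock: 1.35
eef_pos: [0.5904, -0.2176, 0.1259]
tool_rot: [0.99, 0.144, -0.003, -0.003]
ft_force: [0.3, -1.1, -0.1]
grip_width: -0.0001
```

```bash
python3 t.py .590 -.221 .068; python3 - <<'E'
from h import *
c=camera("top"); cv2.imwrite("pics/top1z.png",cv2.resize(c["color"][150:350,230:500],None,fx=2.9,fy=2.9))
c=camera("scene"); cv2.imwrite("pics/scene1z.png",cv2.resize(c["color"][100:320,190:440],None,fx=2.7,fy=2.7))
E
```

```text
1.35 [ 0.5904 -0.2176  0.1259] x [ 0.959  0.285 -0.005] z [-0.007  0.005 -1.   ] F [ 0.3 -1.1 -0.1] g -7.458813322040206e-05
shift [-0.001   0.0035  0.0579] yaw 16.548834323301616
```

View pics/scene1z.png

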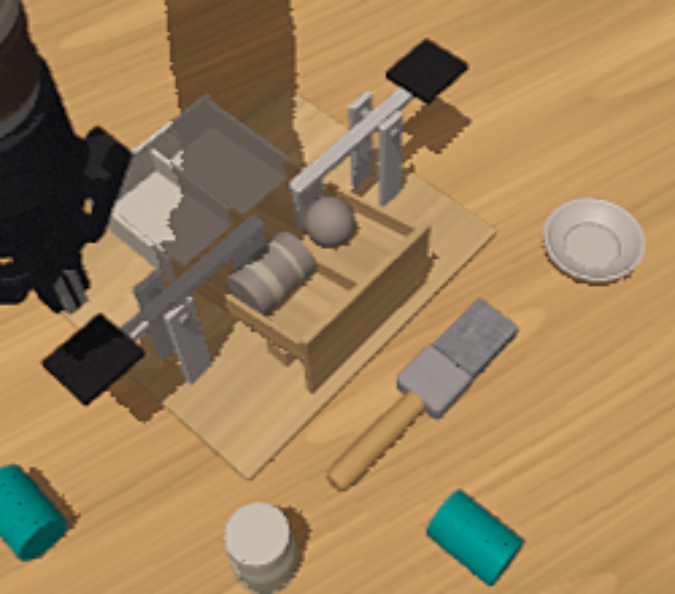

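View pics/top1z.png

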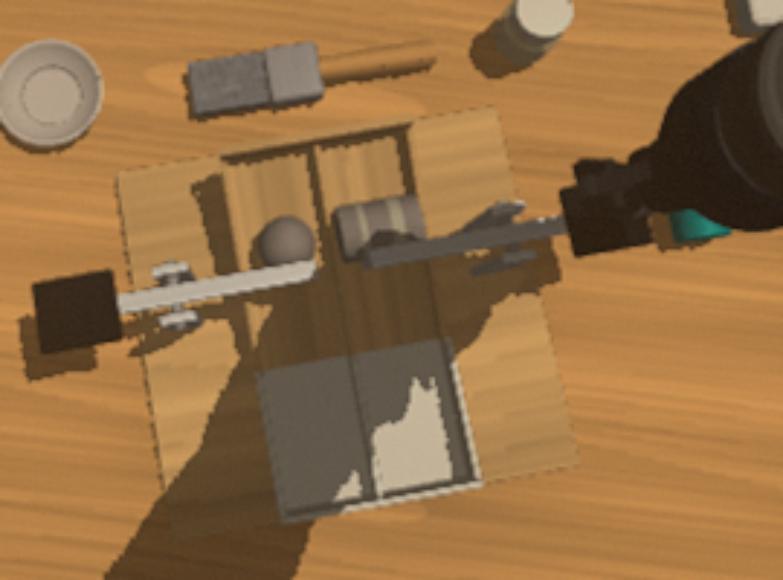

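Both zooms show the gates still shut and the stones in place. In the scene zoom the finger tip shows near (70,300) and the pad centre near (93,358). I'll check that offset by projecting the TCP.

```bash
python3 t.py .590 -.221 .068; python3 - <<'E'
from h import *
def proj(c,p):
    q=np.array(c["rotation"]); M=R.from_quat(q).as_matrix() if q.shape==(4,) else q
    x=c["intrinsics"]@(M.T@(np.array(p)-c["xyz"])); return x[:2]/x[2]
c=camera("scene"); im=c["color"].copy()
e=np.array(bot.get_obs()["eef_pos"])
for n,p,col in [("tcp",e,(0,0,255)),("below",[e[0],e[1],.102],(0,255,255)),("pad",[.590,-.221,.102],(0,255,0))]:
    u=proj(c,p); print(n,u.round(1)); cv2.drawMarker(im,tuple(int(v) for v in u.round()),col,0,5)
cv2.imwrite("pics/s2.png",cv2.resize(im[180:270,180:300],None,fx=6,fy=6,interpolation=0))
E
```

```text
1.45 [ 0.5892 -0.2203  0.1287] x [ 0.96   0.281 -0.003] z [-0.004  0.003 -1.   ] F [-0.7  0.5 -0.3] g -0.00016412562741655533
shift [0.0008 0.0012 0.0607] yaw 16.333222112763227
tcp [219.6 222.6]
below [223.7 230.6]
pad [223.9 230.9]
```

View pics/s2.png

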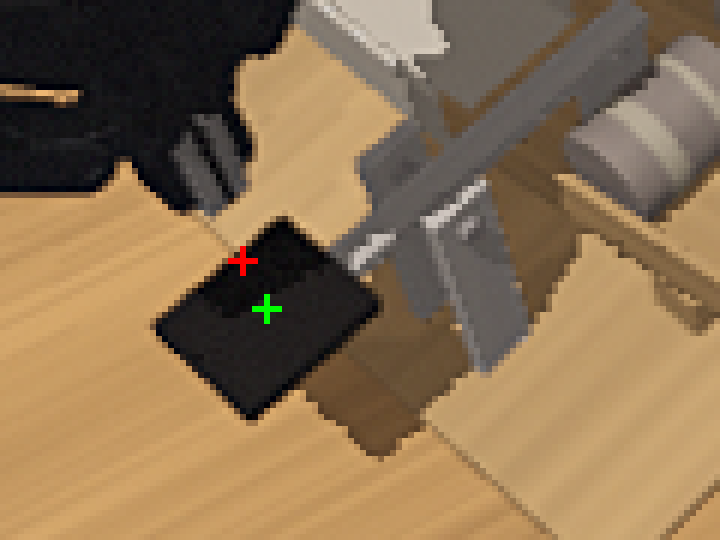

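The visible finger end is about 10 px up and left of the projected TCP, so something doesn't match. I'll check with the wrist camera before pressing.

```bash
python3 t.py .590 -.221 .068; python3 - <<'E'
from h import *
w=camera("wrist"); cv2.imwrite("pics/w1.png",w["color"]); print(w)if 0 else print(w["xyz"],w["rotation"],w["intrinsics"][0])
c=camera("scene"); o=bot.get_obs(); print(o["eef_pos"],o["clock"])
for z in (.1287,.14,.15,.16): print(z,onz(c,(214.2,215.3),z).round(4))
cv2.imwrite("pics/s3.png",c["color"][60:300,100:400].repeat(2,0).repeat(2,1))
E
```

```text
1.5 [ 0.5891 -0.2211  0.1297] x [ 0.96   0.28  -0.002] z [-0.003  0.002 -1.   ] F [ 0.3 -0.1  0.4] g 0.00015706649660283113
shift [0.001  0.0003 0.0617] yaw 16.2587687356064
[ 0.65146854 -0.20319027  0.31118128] [ 0.79336698 -0.59449113 -0.07958994  0.10399309] [339.85737932   0.         323.78187521]
[ 0.58917986 -0.22188168  0.13086422] 1.6
0.1287 [ 0.5705 -0.2233  0.1287]
0.14 [ 0.5782 -0.2234  0.14  ]
0.15 [ 0.5851 -0.2234  0.15  ]
0.16 [ 0.592  -0.2235  0.16  ]
```

View pics/w1.png

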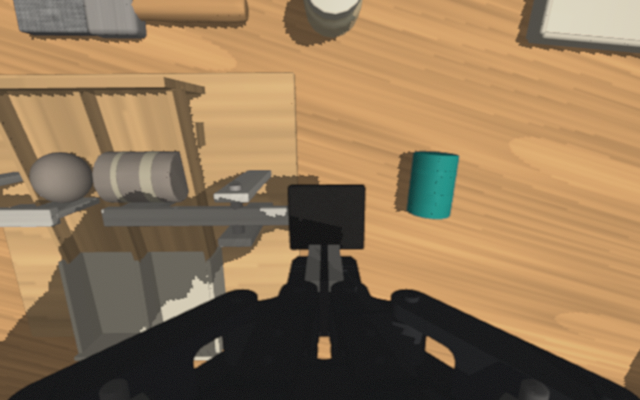

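View pics/s3.png

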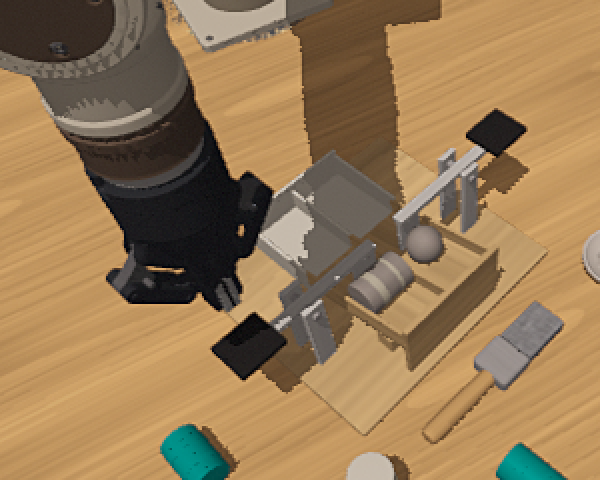

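```bash
python3 - <<'E'
from h import *
def proj(c,p):
    q=np.array(c["rotation"]); M=R.from_quat(q).as_matrix() if q.shape==(4,) else q
    x=c["intrinsics"]@(M.T@(np.array(p)-c["xyz"])); return x[:2]/x[2]
w=camera("wrist"); s=camera("scene"); o=bot.get_obs(); e=np.array(o["eef_pos"]); print(o["clock"],e)
print("tcp in wrist",proj(w,e),"pad in wrist",proj(w,[.59,-.221,.102]))
for d in (0,.01,.02,.03,.04): print(d,proj(w,e+[0,0,d]).round(1),proj(s,e+[0,0,d]).round(1))
cv2.imwrite("pics/w2.png",cv2.resize(w["color"][170:300,260:400],None,fx=4.5,fy=4.5,interpolation=0))
cv2.imwrite("pics/s4.png",cv2.resize(s["color"][170:260,180:280],None,fx=6,fy=6,interpolation=0))
E
```

```text
1.7 [ 0.58931443 -0.22199949  0.13112243]
tcp in wrist [324.29936767 233.92076248] pad in wrist [323.1156235  217.40447043]
0 [324.3 233.9] [219.  222.6]
0.01 [324.3 240.2] [217.4 219.6]
0.02 [324.3 247.2] [215.9 216.5]
0.03 [324.3 255. ] [214.2 213.3]
0.04 [324.3 263.8] [212.5 210. ]
```

View pics/w2.png

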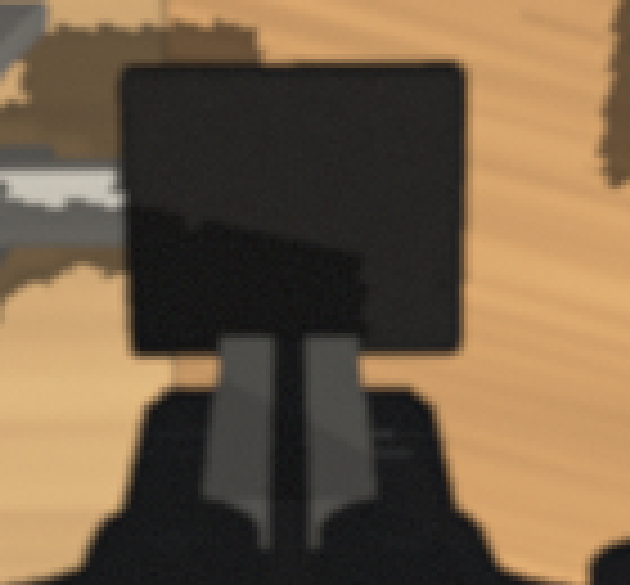

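View pics/s4.png

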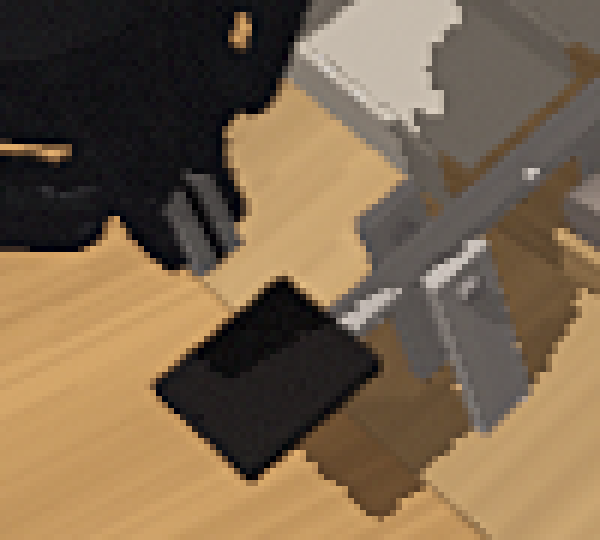

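```bash
python3 - <<'E'
from h import *
w=camera("wrist"); s=camera("scene"); e=np.array(bot.get_obs()["eef_pos"]); print(bot.get_obs()["clock"])
for uw,us in [((324.3,244.4),(217,213.2)),((308.5,244.4),(214.2,215.8)),((340,244.4),(220,210.5))]:
    p,g=tri(w,uw,s,us); print(p.round(4),g.round(4),(p-e).round(4))
# pad corners wrist/scene
for uw,us in [((260+122/4.5,170+63/4.5),(180+283/6,170+278/6)),]: print()
p,g=tri(w,(260+460/4.5,170+66/4.5),s,(180+250/6,170+477/6)); print("pad out-uphill corner",p.round(4),g)
p,g=tri(w,(260+462/4.5,170+352/4.5),s,(180+155/6,170+385/6)); print("pad out-down corner",p.round(4),g)
p,g=tri(w,(260+124/4.5,170+66/4.5),s,(180+380/6,170+360/6)); print("pad in-uphill corner",p.round(4),g)
E
```

```text
1.8
[ 0.599  -0.2189  0.1724] 0.0011 [0.0095 0.0029 0.0414]
[ 0.5859 -0.219   0.1476] 0.0098 [-0.0036  0.0028  0.0167]
[ 0.6136 -0.2173  0.2007] 0.0097 [0.0242 0.0045 0.0698]

pad out-uphill corner [ 0.6171 -0.2389  0.0968] 0.0015793932915016194
pad out-down corner [ 0.5776 -0.2511  0.101 ] 0.003283866966240076
pad in-uphill corner [ 0.6037 -0.1926  0.0982] 0.001709012814001195
```

The views agree on the pad (corners at 0.097–0.101 m). The visible fingertips, though, sit some 20–40 mm above the reported TCP. I'll descend in small steps, checking force and pictures for where contact really begins.

Call:
send_rows([
  {"grip": 0,"translation": [0.001,0,0.01],"twist": [0,0,0]},
  {"grip": 0,"translation": [0.001,0,0.02],"twist": [0,0,0]},
  {"grip": 0,"translation": [0.001,0,0.02],"twist": [0,0,0]},
])

```text
clock: 2.17
eef_pos: [0.5892, -0.2211, 0.1091]
tool_rot: [0.99, 0.141, -0.001, -0.002]
ft_force: [-0.2, 0.2, -0.7]
grip_width: -0.0003
```

```bash
python3 t.py .590 -.221 .068; cat > pic.py <<'E'
from h import *
import sys
n=sys.argv[1]
w=camera("wrist"); s=camera("scene")
a=cv2.resize(w["color"][120:320,0:400],(800,400))[:, :]; b=s["color"][100:260,180:380]
out=np.hstack([cv2.resize(w["color"][100:300,100:400],(450,300)),cv2.resize(b,(350,280)) if 0 else cv2.resize(s["color"][100:260,190:376],(349,300))])
cv2.imwrite(f"pics/{n}.png",out)
E
python3 pic.py p1
```

```text
2.175 [ 0.5892 -0.2211  0.1091] x [ 0.96   0.279 -0.002] z [-0.003  0.003 -1.   ] F [-0.2  0.2 -0.7] g -0.0002869925563708813
shift [0.0009 0.0003 0.0411] yaw 16.179494273142655
```

View pics/p1.png

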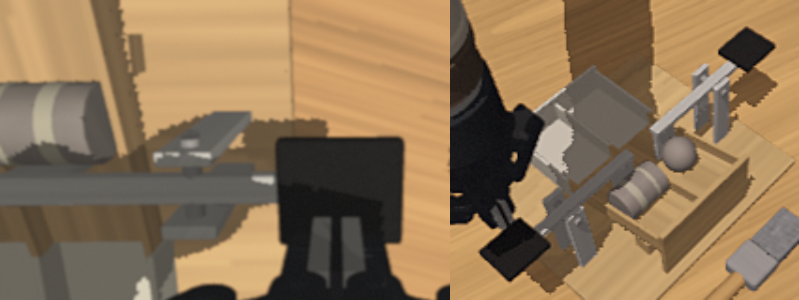

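The left half shows the fingertips over the downhill half of the pad, still above it, with no force. I'll keep descending.

Call:
send_rows([
  {"grip": 0,"translation": [0.001,0,0.007],"twist": [0,0,0]},
  {"grip": 0,"translation": [0.001,0,0.014],"twist": [0,0,0]},
  {"grip": 0,"translation": [0.001,0,0.014],"twist": [0,0,0]},
])

```text
clock: 2.65
eef_pos: [0.5904, -0.2207, 0.0953]
tool_rot: [0.99, 0.141, -0.001, -0.002]
ft_force: [0.4, -0.3, 0.4]
grip_width: -0.0004
```

```bash
python3 t.py .590 -.221 .068;python3 pic.py p2
```

```text
2.65 [ 0.5904 -0.2207  0.0953] x [ 0.96   0.279 -0.002] z [-0.003  0.003 -1.   ] F [ 0.4 -0.3  0.4] g -0.00035144050502125757
shift [-0.0004  0.0003  0.0273] yaw 16.192902386377757
```

View pics/p2.png

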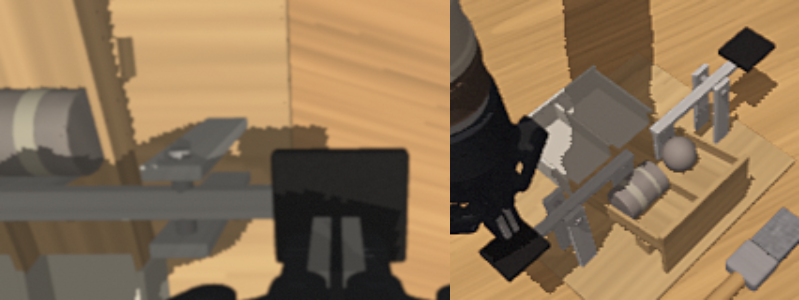

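The reported TCP is 7 mm below the pad top, yet there is no force and the pad hasn't moved. So the real fingertips are higher than reported. Continuing down in steps.

Call:
send_rows([
  {"grip": 0,"translation": [0,0,0.006],"twist": [0,0,0]},
  {"grip": 0,"translation": [0,0,0.012],"twist": [0,0,0]},
  {"grip": 0,"translation": [0,0,0.012],"twist": [0,0,0]},
])

```text
clock: 3.12
eef_pos: [0.5903, -0.2207, 0.0833]
tool_rot: [0.99, 0.141, -0.001, -0.002]
ft_force: [-0.4, -0.3, -0.0]
grip_width: -0.0003
```

```bash
python3 t.py .590 -.221 .068;python3 pic.py p3
```

```text
3.125 [ 0.5903 -0.2207  0.0833] x [ 0.96   0.279 -0.002] z [-0.003  0.003 -1.   ] F [-0.4 -0.3 -0. ] g -0.0003008411492169412
shift [-0.0003  0.0003  0.0153] yaw 16.189066408158702
```

View pics/p3.png

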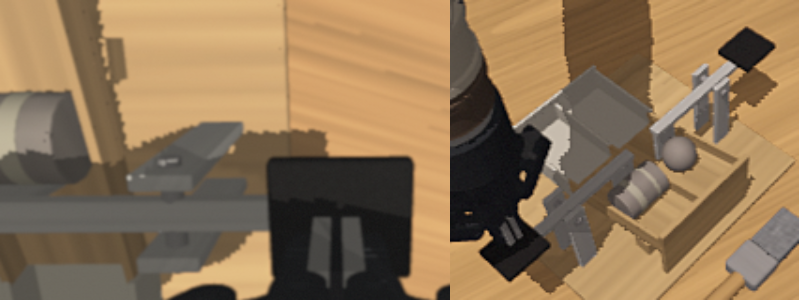

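Call:
send_rows([
  {"grip": 0,"translation": [0.002,0,0.005],"twist": [0,0,0]},
  {"grip": 0,"translation": [0.002,0,0.01],"twist": [0,0,0]},
  {"grip": 0,"translation": [0.002,0,0.01],"twist": [0,0,0]},
])

```text
clock: 3.6
eef_pos: [0.5922, -0.2201, 0.0733]
tool_rot: [0.99, 0.141, -0.001, -0.002]
ft_force: [0.9, -0.1, -0.2]
grip_width: 0.0002
```

```bash
python3 t.py .590 -.221 .068;python3 pic.py p4
```

```text
3.6 [ 0.5922 -0.2201  0.0733] x [ 0.96   0.279 -0.002] z [-0.003  0.003 -1.   ] F [ 0.9 -0.1 -0.2] g 0.00024694120407710556
shift [-0.0024  0.0003  0.0053] yaw 16.193650222873586
```

View pics/p4.png

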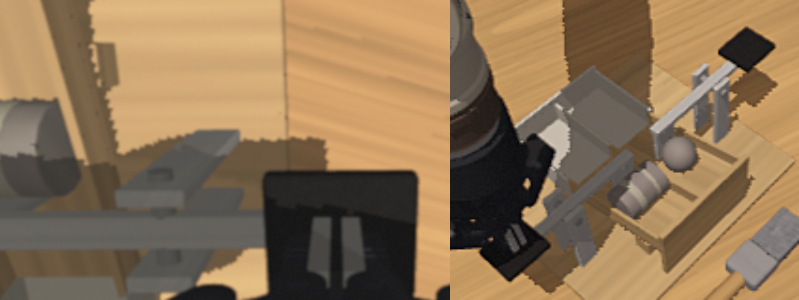

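Call:
send_rows([
  {"grip": 0,"translation": [0,0.002,0.004],"twist": [0,0,0]},
  {"grip": 0,"translation": [0,0.002,0.008],"twist": [0,0,0]},
  {"grip": 0,"translation": [0,0.002,0.008],"twist": [0,0,0]},
])

```text
clock: 4.08
eef_pos: [0.5927, -0.2221, 0.0652]
tool_rot: [0.99, 0.141, -0.001, -0.002]
ft_force: [0.1, 0.2, 0.1]
grip_width: 0.0003
```

```bash
python3 t.py .590 -.221 .068;python3 pic.py p5
```

```text
4.075 [ 0.5927 -0.2221  0.0652] x [ 0.96   0.279 -0.002] z [-0.003  0.003 -1.   ] F [0.1 0.2 0.1] g 0.00029339983229016405
shift [-0.0023 -0.0018 -0.0027] yaw 16.185205237861336
```

View pics/p5.png

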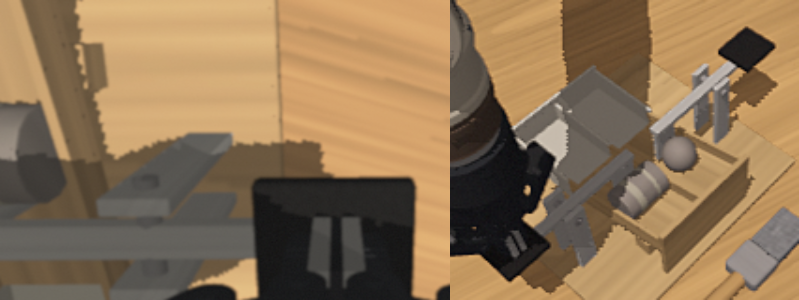

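Call:
send_rows([
  {"grip": 0,"translation": [0,0,0.003],"twist": [0,0,0]},
  {"grip": 0,"translation": [0,0,0.006],"twist": [0,0,0]},
  {"grip": 0,"translation": [0,0,0.006],"twist": [0,0,0]},
])

```text
clock: 4.55
eef_pos: [0.5935, -0.2226, 0.0601]
tool_rot: [0.99, 0.141, -0.001, -0.001]
ft_force: [0.1, -2.2, 1.8]
grip_width: 0.0001
```

```bash
python3 t.py .590 -.221 .068;python3 pic.py p6
```

```text
4.55 [ 0.5935 -0.2226  0.0601] x [ 0.96   0.279 -0.001] z [-0.001  0.002 -1.   ] F [ 0.1 -2.2  1.8] g 0.00010107664527040466
shift [-0.0029 -0.0026 -0.0079] yaw 16.175872377528997
```

View pics/p6.png

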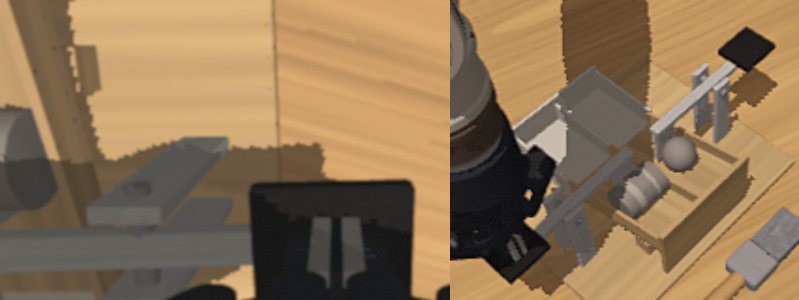

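Contact begins at a reported TCP height of about 0.061, with roughly 2 N. That puts the real fingertip about 41 mm above the reported TCP, matching the triangulation. Full press should therefore be at a reported height of 0.026–0.030.

Call:
send_rows([
  {"grip": 0,"translation": [0,0,0.006],"twist": [0,0,0]},
  {"grip": 0,"translation": [0,0,0.012],"twist": [0,0,0]},
  {"grip": 0,"translation": [0,0,0.016],"twist": [0,0,0]},
])

```text
clock: 5.03
eef_pos: [0.5935, -0.2224, 0.0437]
tool_rot: [0.99, 0.141, -0.001, -0.001]
ft_force: [-0.4, -1.2, 4.3]
grip_width: -0.0002
```

```bash
python3 t.py .590 -.221 .028;python3 pic.py p7
```

```text
5.025 [ 0.5935 -0.2224  0.0437] x [ 0.96   0.279 -0.001] z [-0.001  0.002 -1.   ] F [-0.4 -1.2  4.3] g -0.00020743922988751516
shift [-0.003  -0.0022  0.0157] yaw 16.179274105401593
```

View pics/p7.png

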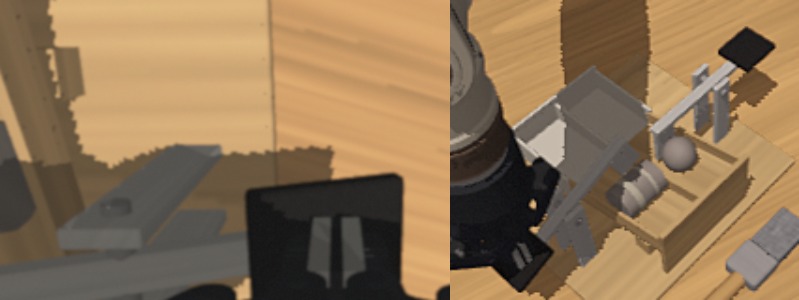

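The right rocker is tilting, its gate is lifting at 4.3 N, and the left rocker is level. I'll press on to near the stop and hold.

Call:
send_rows([
  {"grip": 0,"translation": [0,0,0.005],"twist": [0,0,0]},
  {"grip": 0,"translation": [0,0,0.01],"twist": [0,0,0]},
  {"grip": 0,"translation": [0,0,0.013],"twist": [0,0,0]},
  {"grip": 0,"translation": [0,0,0.013],"twist": [0,0,0]},
])

```text
clock: 5.62
eef_pos: [0.5935, -0.2218, 0.0303]
tool_rot: [0.99, 0.141, -0.001, -0.002]
ft_force: [0.5, -0.0, 5.6]
grip_width: 0.0004
```

```bash
python3 t.py .590 -.221 .028;python3 pic.py p8
```

```text
5.625 [ 0.5935 -0.2218  0.0303] x [ 0.96   0.279 -0.001] z [-0.002  0.003 -1.   ] F [ 0.5 -0.   5.6] g 0.0004284988370957461
shift [-0.0031 -0.0018  0.0023] yaw 16.20701589045253
```

View pics/p8.png

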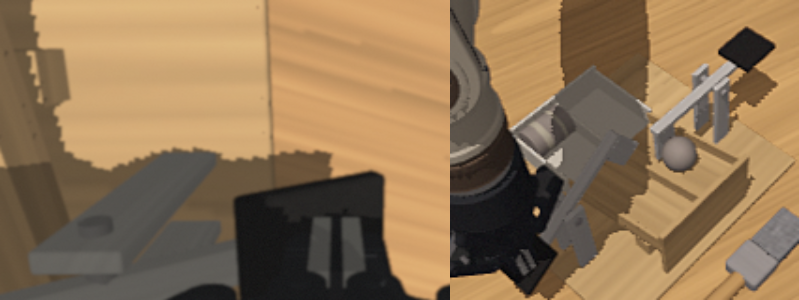

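The core has left the lane and lies in the tray's right bay, and the ball is still in place. I'll hold briefly, then release straight up.

Call:
send_rows([
  {"grip": 0,"translation": [0,0,0],"twist": [0,0,0]},
  {"grip": 0,"translation": [0,0,0],"twist": [0,0,0]},
  {"grip": 0,"translation": [0,0,0],"twist": [0,0,0]},
  {"grip": 0,"translation": [0,0,0],"twist": [0,0,0]},
  {"grip": 0,"translation": [0,0,0],"twist": [0,0,0]},
])

```text
clock: 6.35
eef_pos: [0.5936, -0.222, 0.0308]
tool_rot: [0.99, 0.141, -0.0, -0.001]
ft_force: [-0.6, -0.0, 5.4]
grip_width: 0.0002
```

```bash
python3 t.py .590 -.221 .028;python3 pic.py p9
```

```text
6.35 [ 0.5936 -0.222   0.0308] x [ 0.96   0.279 -0.001] z [-0.001  0.002 -1.   ] F [-0.6 -0.   5.4] g 0.00021984297335414087
shift [-0.0032 -0.0019  0.0028] yaw 16.204483777641382
```

View pics/p9.png

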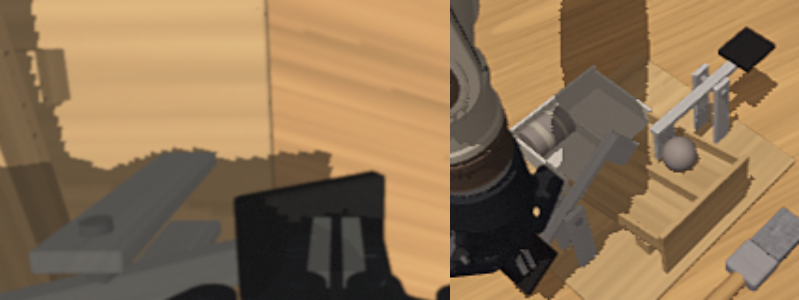

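The core lies still in the tray and the picture hasn't changed. Releasing upward at an easy pace.

Call:
send_rows([
  {"grip": 0,"translation": [0,0,-0.01],"twist": [0,0,0]},
  {"grip": 0,"translation": [0,0,-0.02],"twist": [0,0,0]},
  {"grip": 0,"translation": [0,0,-0.03],"twist": [0,0,0]},
  {"grip": 0,"translation": [0,0,-0.05],"twist": [0,0,0]},
  {"grip": 0,"translation": [0,0,-0.09],"twist": [0,0,0]},
])

```text
clock: 7.08
eef_pos: [0.591, -0.22, 0.1186]
tool_rot: [0.99, 0.141, -0.004, -0.004]
ft_force: [1.0, -0.6, -0.7]
grip_width: 0.0002
```

Call:
send_rows([
  {"grip": 0,"translation": [-0.03,0.02,-0.05],"twist": [0,0,0]},
  {"grip": 0,"translation": [-0.08,0.05,-0.06],"twist": [0,0,0]},
  {"grip": 0,"translation": [-0.12,0.08,-0.06],"twist": [0,0,0]},
  {"grip": 0,"translation": [-0.16,0.11,-0.06],"twist": [0,0,0]},
  {"grip": 0,"translation": [-0.16,0.11,-0.06],"twist": [0,0,0]},
])

```text
clock: 7.7
eef_pos: [0.4658, -0.372, 0.1779]
tool_rot: [0.99, 0.139, -0.004, -0.006]
ft_force: [0.5, 0.3, -0.6]
grip_width: -0.0
```

```bash
python3 t.py .590 -.221 .028;python3 - <<'E'
from h import *
import pickle
d=pickle.load(open("c0.pkl","rb"))
t=camera("top"); s=camera("scene"); pickle.dump({"top":t,"scene":s},open("c1.pkl","wb"))
cv2.imwrite("pics/f1.png",np.hstack([cv2.resize(t["color"][130:350,220:490],(420,342)),cv2.resize(s["color"][100:310,190:420],(375,342))]))
print(s["xyz"]-d["scene"]["xyz"])
E
```

```text
7.7 [ 0.4658 -0.372   0.1779] x [ 0.961  0.275 -0.007] z [-0.01  0.01 -1.  ] F [ 0.5  0.3 -0.6] g -4.619499883196576e-05
shift [ 0.162  -0.1092  0.1501] yaw 15.959589250391705
[0. 0. 0.]
```

View pics/f1.png

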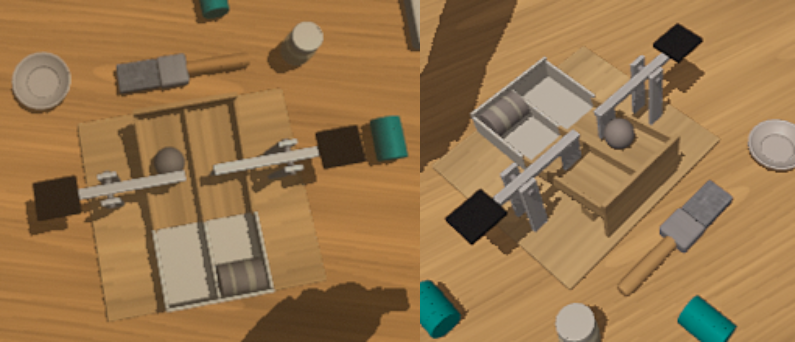

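The core lies in the right bay, both rockers look level, and the ball and loose items look unmoved. One numeric comparison with the start, then hand-in.

Call:
send_rows([
  {"grip": 0,"translation": [0,0,0],"twist": [0,0,0]},
  {"grip": 0,"translation": [0,0,0],"twist": [0,0,0]},
  {"grip": 0,"translation": [0,0,0],"twist": [0,0,0]},
])

```text
clock: 8.18
eef_pos: [0.4687, -0.369, 0.1779]
tool_rot: [0.99, 0.142, -0.004, -0.006]
ft_force: [0.2, 0.0, 0.1]
grip_width: 0.0003
```

```bash
python3 - <<'E'
from h import *
import pickle
a=pickle.load(open("c0.pkl","rb"))["top"]["color"].astype(int); c=camera("top"); b=c["color"].astype(int)
D=abs(a-b).max(2)
for n,(x0,y0,x1,y1) in dict(dish=(222,160,270,206),brush=(290,160,382,194),jar=(398,140,430,178),ball=(316,222,340,243),padR=(420,206,457,242),padL=(237,240,274,275),barR=(358,225,424,245),decoy=(455,200,485,238)).items():
    r=D[y0:y1,x0:x1]; print(n,"changed px",(r>25).sum(),"of",r.size)
# core centre: banded blob in the right bay (top picture px from the zoom)
u=(220+242*270/420,130+276*220/342); p=onz(c,u,.014+.019); o=np.array([.544,-.0625,0]); y=np.radians(16.3)
v=p-o; print("core",p.round(3),"ramp",round(v[0]*np.cos(y)+v[1]*np.sin(y),3),round(-v[0]*np.sin(y)+v[1]*np.cos(y),3))
print(bot.get_obs()["clock"],bot.get_obs()["ft_force"])
E
```

```text
dish changed px 0 of 2208
brush changed px 2 of 3128
jar changed px 0 of 1216
ball changed px 1 of 504
padR changed px 0 of 1332
padL changed px 0 of 1295
barR changed px 154 of 1320
decoy changed px 0 of 1140
core [ 0.43  -0.131  0.033] ramp -0.129 -0.034
8.225 [ 0.73848756  0.17119114 -0.56528445]
```

```bash
python3 -c "
from h import *
print(bot.job_done())"
```

```text
the job is handed in; nothing more can be done
None
```

The core is in the white tray and I handed the job in at about 8.2 s; the hand-in gave no verdict. The core was in the right lane, on the jar's side. With the gripper shut I pressed the right pad almost to its stop. The force peaked at about 5.6 N. I held it until the core lay still in the tray, let the pad rise and moved the arm clear.

**Last checks:**
- **Core:** it lies at about ramp (-129, -34) mm, against the lower wall of its bay.
- **Rockers and loose items:** comparing the top view with the start, both pads, the ball, dish, brush and jar were unchanged to within 2 pixels. The right bar's area differs in 154 pixels, which I put down to the core no longer lying there.
- **Contact:** the arm touches nothing, and the force reading is under 1 N, which is noise.

**Fingertip height disagreed:** the shut fingertips were about 41 mm higher than the reported TCP. The pictures suggested this and the first contact, at a reported height of about 0.061 m, confirmed it. I therefore went down in small steps by force and camera instead of trusting the reported height.

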